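Set the last push rivet of a cabinet back panel

ROBOT

A 6-joint arm with a two-finger parallel gripper is mounted at the origin on the work surface. World frame = base frame: x ahead of the robot, y to its left, z up, the work surface at z = 0. Lengths are in m, angles in rad, forces in N, time in s.
With the tool pointing down it reaches from about 0.275 to 0.975 m from the base axis. Payload 8.4 kg.
Tool frame: the origin (TCP) lies at the very end of the fingers, on their centre line; the grasp point (between the pads) lies 19 mm behind it; x points along the fingers, y is the direction in which the jaws open and shut, and the axes are right-handed (so a half turn about x gives the same grasp; the last joint's range is limited). The gripper opens to 92 mm and grips with 3 to 60 N. Pads are 20 mm wide; open, the fingers measure 128 mm over their backs; the gripper's body (75 mm by 189 mm) begins 69 mm behind the grasp point.
Start: joints at [1.307, 0.353, 1.633, -0, 1.155, -0.002], TCP at [0.162, 0.604, 0.194] pointing down, gripper open.
Joint ranges: [-2.63, 2.63], [-0.92, 2.1], [0.06, 2.66], [-1.3, 4.44], [0, 2.69], [-3.02, 3.02]. Speed limits (rad/s): [2.22, 2.22, 2.79, 3.14, 3.14, 3.14].

INTERFACE

Orientations are given as a unit quaternion [x, y, z, w].
In Python, from workcell import bot gives the robot as it stands.
- The arm moves only by the shell command python3 -m pendant 'ROWS' [OPENING] [FORCE]. ROWS is JSON, a list of rows, each a list of 6 numbers: the shift along the world's x, y, z in cm, then the turn, a rotation vector about the world's x, y, z in rad. In form: [[x, y, z, rx, ry, rz], ...]. A call has 1 to 8 rows; each row shifts and turns the commanded pose from where the row before left it; what a row does not reach is not made up. A row lasts 1/12 s, in which the tool goes at most 41.7 mm and 7.16 degrees, less where a joint would pass 70% of its speed; a pose out of reach is approached as far as the arm can. A call is refused whole if a number of a shift passes 4.17 or a number of a turn 0.125, either way. A call with a gripper value outside its range is refused whole. OPENING is the closure in counts, from 0 (fully open) to 255 (shut), set as the call begins (- or left out, the last holds). The fingers move at their own pace and stop on an object; FORCE is the grip in N (left out, the last holds). Time passes only in rows, so rows that do not move let the fingers close. It gives the time, the measured TCP pose, the force and the opening at its end, in the units of the state.
- bot.observe(): the state, without advancing time (a new reading comes with each control period).
- bot.grab_frame(name): name is "scene" or "top" or "wrist"; returns the picture (384x512x3 uint8, red, green, blue); there is no depth.
- bot.get_calibration(name): a dict with "vertical_fov" (degrees; the focal length in pixels is half the picture's height over the tangent of half this angle, whatever the lens; pixels are square), "cx", "cy" (the principal point, pixels), "distortion" ([k1, k2, p1, p2, k3] as OpenCV has them; the pictures are not rectified), "R" (3x3) and "t" (3): a world point X has camera coordinates R X + t. Camera axes: x right, y down, z forward; pixel columns grow to the right and rows downward; lengths in m; the calibration is good to about 2 mm. A picture is of the moment at which its call begins: read the wrist's pose just before it. get_calibration takes no time and is no camera call; for the wrist camera it gives the pose at the moment of the call.
- bot.hand_in(): hands the job in, once; it reports no verdict.
Trained networks look in the newest picture that a camera, given by its name, has taken for a name from the list of things; names that differ only in an ending like _2 or _b are one class to them, and where a whole thing is asked for, a point or a joint stands for the part that bears it (a point fixed in the world has none). Each returns a list of dicts, best first, with "confidence" (0 to 1); they miss things now and then, are a little off and sometimes report something else, mostly with a low value. They report only what shows in the picture. A call takes as long as a camera call.
- bot.cut_out(query, camera): "pixels" (384x512 bool, what is visible of it) and "rect" ([left, top, right, bottom] in pixels, round what is visible of it).
The state is a dict: "t": time; "qpos": joint angles; "joint_velocities": joint speeds; "joint_efforts": joint torques, N m; "tool_pos": TCP position; "ee_rot": TCP orientation; "ft_force": force on the tool from outside, world axes, zero at the start; "wrist_torque": the same for the moment, N m; "opening": finger opening in m.
Only numpy, scipy, OpenCV 4.12 (cv2) and the standard library are available. Lean on these libraries where they do the work, as an engineer would, in place of code of your own. Each camera call takes 0.05 s, during which the arm holds its last target. There are 200 camera calls.

TASK

Fasten the loose near edge of the dark panel on the cabinet module: take the white push rivet from its wooden holder, seat it in the panel's empty hole with its centre pin still up, then push the pin in until it is flush, so that it spreads the rivet. Never press on the rivet or panel with more than 22 N, let go at the end, and leave the bowl, mug and jar where they are.

Things in the scene. Friction and masses are not known exactly. Their poses are not given: they have to be found in the camera images.
- rivet_head (a point): Centre of the head of the loose white plastic push rivet. Head: round, 24 mm across, 9 mm thick; this point is half-way up it. Grip it by the head's rim. z points up, from shank to pin. It starts upright in the wooden holder, head resting on the holder's top. The centre pin (9 mm across) stands up out of the head.
- pin (a joint): The rivet's centre pin, in m: 0 = up, its top 7 mm above the head's top face; 0.0068 = fully in, flush with the head. It slides stiffly at about 9 N of push, stays wherever it is left, and drives two prongs out of the shank (so the rivet will not enter a hole once its pin is in).
- hole (a point): Centre of the empty round hole, at the panel's top face, 72 to 76 mm above the table at the start. Hole 13.5 mm across with a 1 mm chamfer, through the 4 mm panel; 50 mm of free space below. z is the panel's normal (up), x points to the panel's far, already riveted edge. The hole lies 25 mm in from the middle of the panel's near edge.
- panel: Dark steel panel, 190 x 230 x 4 mm, on a grey shell 200 x 240 x 60 mm. Hinged at its far edge, where two like rivets are already set; the near edge lies on springy foam: at the hole it sinks under a push, some 5 mm at 5 N, until it meets the hard frame after 3 to 8 mm (it differs each time), and springs back. Origin: middle of the far edge's underside; x from near to far edge.
- rack_top (a point): Centre of the top face of the light wooden rivet holder, a fixed block 40 x 110 x 36 mm, long along its y. The rivet stands in its hole, 25 mm from this point along -y.
- rivet: The whole loose rivet, 24 g; origin at the centre of the head's flat underside, z up along it. Below the head is a round split shank, 12 mm across and 21 mm long, its last 7 mm tapering to 6 mm.
- bowl: White ceramic bowl, 90 mm wide, 45 mm high; leave alone. Origin at the underside.
- mug: Blue ceramic mug, 80 mm wide, 90 mm high; leave alone. Origin at the underside.
- tin: Amber glass jar with metal cap, 70 mm wide, 100 mm high; leave alone. Origin at the underside.

How it is judged:
On the way, in this order (a step that is already met when the one before it is completed fails the run):
1. the rivet is seated in the empty hole, head down on the panel, pin still up (z of rivet_head in the frame of hole between 0.002 and 0.0062 m and horizontal distance between rivet_head and hole below 0.003 m and angle between the z axis of rivet_head and the z axis of hole, either way round below 0.08 rad and value of joint pin below 0.003 m), for 0.2 s.
2. the pin is pushed flush with the rivet seated (z of rivet_head in the frame of hole between 0.002 and 0.0062 m and horizontal distance between rivet_head and hole below 0.003 m and angle between the z axis of rivet_head and the z axis of hole, either way round below 0.08 rad and value of joint pin above 0.0056 m), for 0.1 s.
At the end, for the whole second after the job is handed in: The rivet is released and at rest in the panel's hole: its head's underside within 1.7 mm of the panel face, within 3 mm of the hole's centre, its axis within 0.08 rad of the panel's normal, and its pin in by more than 5.6 of 6.8 mm (all of step 2 and linear speed of rivet below 0.01 m/s and contact force between the fingers and rivet below 0.2 N); the robot touches nothing.
It fails at once if the rivet is pressed on the panel with more than 22 N (contact force between rivet and panel above 22 N).
It fails at once if the robot presses the panel with more than 22 N (contact force between any of the arm, the fingers and panel above 22 N).
It fails at once if the pin is pushed in while the rivet is not in the hole (value of joint pin above 0.004 m and distance between rivet_head and hole above 0.012 m).
It fails at once if the bowl, mug or jar is moved by more than 20 mm (distance of any of bowl, mug, tin from where it was at the start of the episode above 0.02 m).
It also fails if it takes over 51 s, if anything falls off the work surface, if the arm or the gripper's body presses on something with over 40 N, if the wrist force passes 120 N, or if a joint passes its speed limit or range.

## Working session

There is one attempt and no reset: what is moved stays moved. The work goes in short steps, Python scripts to look and compute and a shell command to move; the robot and the scene stay as the last step left them, time stands still between calls to the robot, and variables do not carry over. Pictures are saved under pics/ and viewed, about 8 in all and at most 12, crops included, and the job is handed in when it is done.

```bash
mkdir -p pics; ls; cat > h.py <<'E'
import numpy as np,cv2,json
from workcell import bot
def K(c):
    f=192/np.tan(np.radians(c["vertical_fov"])/2)
    return np.array([[f,0,c["cx"]],[0,f,c["cy"]],[0,0,1.]]),np.array(c["distortion"],float)
def ray(c,uv):
    k,d=K(c); p=cv2.undistortPoints(np.array(uv,float).reshape(1,1,2),k,d).ravel()
    R=np.array(c["R"]);t=np.array(c["t"]); return -R.T@t, R.T@np.array([p[0],p[1],1])
def onz(c,uv,z):
    o,r=ray(c,uv); return o+r*(z-o[2])/r[2]
def proj(c,X):
    k,d=K(c); R=np.array(c["R"]); return cv2.projectPoints(np.array(X,float).reshape(-1,3),cv2.Rodrigues(R)[0],np.array(c["t"],float),k,d)[0].reshape(-1,2)
def tri(cs,uvs):
    A=np.zeros((3,3));b=np.zeros(3)
    for c,uv in zip(cs,uvs):
        o,r=ray(c,uv); r=r/np.linalg.norm(r); P=np.eye(3)-np.outer(r,r); A+=P;b+=P@o
    return np.linalg.solve(A,b)
def save(im,n,s=1,box=None):
    if box: im=im[box[1]:box[3],box[0]:box[2]]
    cv2.imwrite(n,cv2.resize(im[:,:,::-1],None,fx=s,fy=s,interpolation=cv2.INTER_CUBIC))
E
python3 - <<'E'
from h import *
ims=[]
for n in ("scene","top"):
    im=bot.grab_frame(n); cv2.imwrite(f"pics/{n}_raw.png",im[:,:,::-1]); ims.append(im)
    c=bot.get_calibration(n)
    for q in ("rivet","rivet_head","rack_top","hole","panel","bowl","mug","tin"):
        try: 
            for r in bot.cut_out(q,n)[:3]:
                m=np.argwhere(r["pixels"]); print(n,q,round(r["confidence"],2),np.round(r["rect"],0),m.mean(0)[::-1].round(1),len(m))
        except Exception as e: print(n,q,e)
save(ims[0],"pics/a.png",1.5);save(ims[1],"pics/b.png",1.5)
print(bot.observe()["t"])
E
```

```text
pics
scene rivet_head 0.69 [101. 246. 118. 254.] [108.9 247.6] 119
scene rivet_head 0.38 [138. 260. 186. 304.] [162.  282.4] 1625
scene rack_top 0.85 [ 94. 230. 156. 271.] [124.8 250.4] 1267
scene hole 0.56 [248. 148. 379. 234.] [314.4 188.1] 5711
scene hole 0.2 [101. 243. 114. 253.] [108.9 247.4] 111
scene panel 0.66 [251. 149. 381. 232.] [314.5 188.2] 5613
scene bowl 0.65 [138. 259. 186. 306.] [162.2 282.5] 1544
scene mug 0.72 [294. 106. 335. 145.] [309.9 123.6] 1027
scene mug 0.64 [248. 146. 379. 230.] [313.8 188.2] 5773
scene tin 0.63 [344. 126. 373. 171.] [358.8 148.3] 990
top rivet 0.47 [361. 214. 372. 219.] [365.4 216.2] 45
top rivet_head 0.59 [360. 212. 370. 223.] [365.1 216.5] 59
top rack_top 0.79 [336. 205. 372. 228.] [355.3 214.7] 547
top hole 0.7 [178. 123. 261. 190.] [219.2 156.8] 5120
top panel 0.74 [184. 125. 261. 192.] [219.2 156.9] 5093
top bowl 0.85 [335. 153. 365. 181.] [350.5 167.3] 677
top mug 0.95 [119. 217. 161. 248.] [141.2 232.7] 889
top tin 0.74 [130. 157. 163. 184.] [145.7 171.4] 611
top tin 0.21 [333. 205. 374. 226.] [355.  214.2] 549
0.9
```

View pics/a.png

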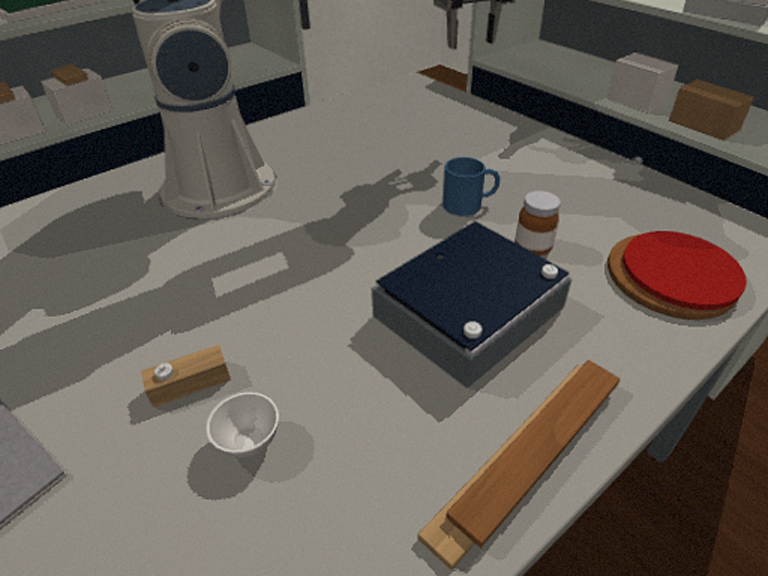

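View pics/b.png

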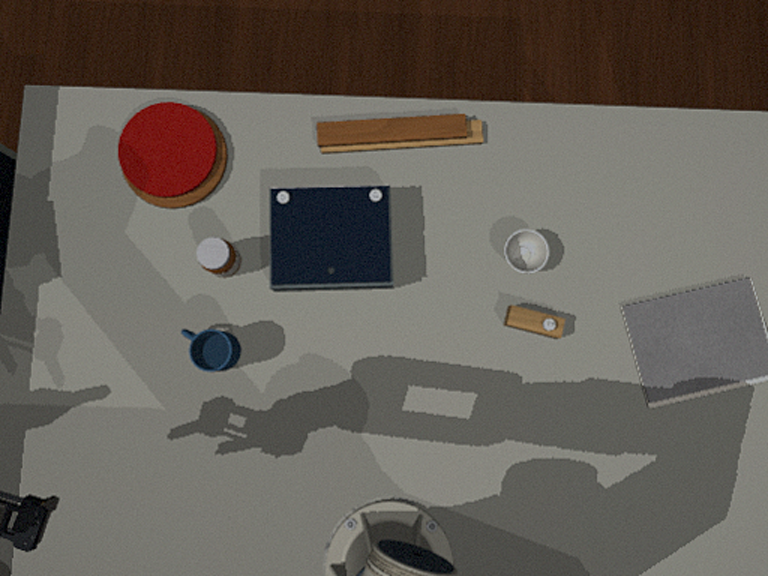

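```bash
python3 - <<'E'
from h import *
cs=bot.get_calibration("scene");ct=bot.get_calibration("top");cw=bot.get_calibration("wrist")
print("rivet top",onz(ct,(365,217),.045),"scene",onz(cs,(108.9,247.5),.045), "tri",tri([cs,ct],[(108.9,247.5),(365,217)]))
print("rack",onz(ct,(355,214.7),.036))
for u in [(184,125),(261,192),(261,125),(184,192),(219,157)]: print(u,onz(ct,u,.074).round(3))
for c in (cs,ct,cw): print(-np.array(c["R"]).T@c["t"], c["vertical_fov"],np.array(c["R"]).round(2).tolist())
o=bot.observe();print({k:np.round(v,3) for k,v in o.items()})
E
```

```text
rivet top [ 0.47107237 -0.29680486  0.045     ] scene [ 0.479068   -0.29910969  0.045     ] tri [ 0.47161837 -0.29862459  0.03765598]
rack [ 0.47759903 -0.26943045  0.036     ]
(184, 125) [0.723 0.244 0.074]
(261, 192) [0.532 0.013 0.074]
(261, 125) [0.731 0.018 0.074]
(184, 192) [0.525 0.234 0.074]
(219, 157) [0.631 0.138 0.074]
[ 1.03376108 -0.34904978  0.59977754] 56.898044954703614 [[0.64, 0.77, -0.01], [0.51, -0.43, -0.75], [-0.58, 0.47, -0.66]]
[0.38791774 0.04640533 1.29762047] 48.45009689716766 [[0.03, -1.0, 0.02], [-0.99, -0.03, -0.13], [0.13, -0.01, -0.99]]
[0.09807348 0.6205183  0.38471124] 66.063512853488 [[0.26, 0.97, -0.0], [0.94, -0.25, 0.24], [0.23, -0.06, -0.97]]
{'t': np.float64(0.9), 'qpos': array([ 1.307,  0.353,  1.633,  0.   ,  1.155, -0.002]), 'joint_velocities': array([ 0.002, -0.001,  0.002, -0.002, -0.   ,  0.   ]), 'joint_efforts': array([-2.0000e-03, -5.9374e+01, -3.3458e+01,  7.0000e-02,  1.6000e-02,
       -0.0000e+00]), 'tool_pos': array([0.162, 0.604, 0.194]), 'ee_rot': array([ 0.092,  0.701, -0.092,  0.701]), 'ft_force': array([ 0.385, -0.238,  0.057]), 'wrist_torque': array([-0.006, -0.001,  0.028]), 'opening': np.float64(0.092)}
```

```bash
python3 - <<'E'
from h import *
from scipy.spatial.transform import Rotation as Ro
cs=bot.get_calibration("scene");ct=bot.get_calibration("top")
o=bot.observe();M=Ro.from_quat(o["ee_rot"]).as_matrix();print(M.round(3))
print("hole",onz(ct,(220.7,180),.074),onz(cs,(440/1.5,257/1.5),.074))
print("mug",onz(ct,(141,232),.09),"tin",onz(ct,(143,170),.1),"bowl",onz(ct,(350,167),.045))
cw=bot.get_calibration("wrist")
c=-np.array(cw["R"]).T@cw["t"]; print("cam in tool",M.T@(c-o["tool_pos"]), "axis in tool",M.T@np.array(cw["R"])[2])
# rack long axis from mask scene/top corners
m=cv2.imread("pics/top_raw.png")
for u in [(340,205),(337,215),(375,213),(371,224)]: print(onz(ct,u,.036))
E
```

```text
[[-0.     0.259  0.966]
 [ 0.     0.966 -0.259]
 [-1.     0.    -0.   ]]
hole [0.5634564  0.13029662 0.074     ] [0.56620703 0.13263411 0.074     ]
mug [0.40686589 0.34635203 0.09      ] tin [0.58128315 0.34929477 0.1       ] bowl [ 0.61926189 -0.25221029  0.045     ]
cam in tool [-0.19080952 -0.0002511  -0.06586421] axis in tool [ 9.70429471e-01 -4.81731711e-04  2.41384362e-01]
[ 0.50512823 -0.22457472  0.036     ]
[ 0.47507884 -0.21576155  0.036     ]
[ 0.48447264 -0.32922003  0.036     ]
[ 0.4514584  -0.31708692  0.036     ]
```

```bash
python3 -m pendant '[[2.4,-2.9,0,0,0,0],[2.4,-2.9,0,0,0,0],[2.4,-2.9,0,0,0,0],[2.4,-2.9,0,0,0,0],[2.4,-2.9,0,0,0,0],[2.4,-2.9,0,0,0,0],[2.4,-2.9,0,0,0,0],[2.4,-2.9,0,0,0,0]]' 0 && python3 -m pendant '[[2.4,-2.9,0,0,0,0],[2.4,-2.9,0,0,0,0],[2.4,-2.9,0,0,0,0],[2.4,-2.9,0,0,0,0],[2.4,-2.9,0,0,0,0],[2.4,-2.9,0,0,0,0],[2.4,-2.9,0,0,0,0],[2.4,-2.9,0,0,0,0]]'; python3 -m pendant '[[0,0,0,0,0,0],[0,0,0,0,0,0]]'
python3 - <<'E'
from h import *
o=bot.observe();c=bot.get_calibration("wrist");im=bot.grab_frame("wrist");np.save("pics/w1.npy",im)
for r in bot.cut_out("hole","wrist")[:3]: print(r["confidence"],r["rect"])
print(proj(c,[[.5635,.1303,.074],[.566,.1326,.074]]),o["t"],o["tool_pos"])
save(im,"pics/w1.png",1.5); json.dump({k:np.array(v).tolist() for k,v in c.items()},open("w1.json","w"))
E
```

```text
t: 1.57
tool_pos: [0.3546, 0.3702, 0.1941]
ee_rot: [0.092, 0.701, -0.092, 0.701]
ft_force: [1.3, 0.1, -0.5]
opening: 0.0918
t: 2.23
tool_pos: [0.5468, 0.138, 0.1941]
ee_rot: [0.092, 0.701, -0.092, 0.701]
ft_force: [0.6, 1.3, 0.1]
opening: 0.0918
t: 2.4
tool_pos: [0.5466, 0.1382, 0.1937]
ee_rot: [0.093, 0.701, -0.093, 0.701]
ft_force: [0.1, 0.9, 0.2]
opening: 0.092
0.87 [149.0, 143.0, 375.5, 343.8]
[[257.20894392 194.85263079]
 [259.84841433 196.45342511]] 2.4 [0.54659062 0.13823849 0.19371516]
```

View pics/w1.png

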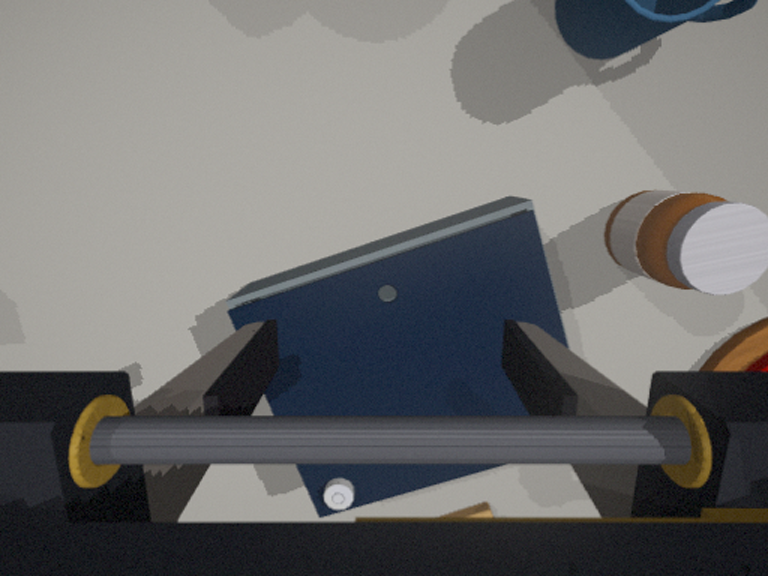

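```bash
python3 -m pendant '[[-0.66,-3.6,0,0,0,0],[-0.66,-3.6,0,0,0,0],[-0.66,-3.6,0,0,0,0],[-0.66,-3.6,0,0,0,0],[-0.66,-3.6,0,0,0,0],[-0.66,-3.6,0,0,0,0]]' && python3 -m pendant '[[-0.66,-3.6,0,0,0,0],[-0.66,-3.6,0,0,0,0],[-0.66,-3.6,0,0,0,0],[-0.66,-3.6,0,0,0,0],[-0.66,-3.6,-1,0,0,0],[-0.66,-3.6,-1,0,0,0],[0,0,-2,0,0,0],[0,0,-2,0,0,0]]'; python3 -m pendant '[[0,0,0,0,0,0],[0,0,0,0,0,0],[0,0,0,0,0,0]]'
python3 - <<'E'
from h import *
im=np.load("pics/w1.npy");c=json.load(open("w1.json"))
g=im.astype(float).sum(2); s=g[185:206,248:270]; w=np.clip(s-np.median(s)-30,0,None); m=s-s.min()
yy,xx=np.mgrid[185:206,248:270]; print(s[::3,::3].astype(int))
u=((w*xx).sum()/w.sum(),(w*yy).sum()/w.sum()); print(u,onz(c,u,.074))
o=bot.observe();c=bot.get_calibration("wrist");im=bot.grab_frame("wrist");np.save("pics/w2.npy",im)
for r in bot.cut_out("rivet_head","wrist")[:2]: m=np.argwhere(r["pixels"]);u=m.mean(0)[::-1];print(r["confidence"],r["rect"],u,onz(c,u,.045))
for r in bot.cut_out("rack_top","wrist")[:2]: print(r["confidence"],r["rect"])
print(o["t"],o["tool_pos"],o["qpos"])
save(im,"pics/w2.png",1.5); json.dump({k:np.array(v).tolist() for k,v in c.items()},open("w2.json","w"))
E
```

```text
t: 3.0
tool_pos: [0.5052, -0.0762, 0.1941]
ee_rot: [0.092, 0.701, -0.091, 0.701]
ft_force: [1.1, -0.6, 0.1]
opening: 0.092
t: 3.67
tool_pos: [0.4669, -0.293, 0.1339]
ee_rot: [0.092, 0.7, -0.093, 0.702]
ft_force: [0.9, -0.2, -0.6]
opening: 0.092
t: 3.92
tool_pos: [0.4673, -0.2914, 0.1349]
ee_rot: [0.092, 0.701, -0.092, 0.701]
ft_force: [0.6, 0.9, 0.6]
opening: 0.0916
[[170 169 178 163 156 160 157 166]
 [145 158 164 161 152 156 155 150]
 [162 146 192 261 256 145 161 150]
 [165 153 264 251 254 249 154 152]
 [152 154 251 252 244 228 146 153]
 [152 146 157 286 228 135 138 142]
 [138 149 141 144 137 157 148 140]]
(np.float64(257.76377358490566), np.float64(195.3959245283019)) [0.56425021 0.13072128 0.074     ]
0.73 [241.9, 180.1, 263.8, 205.4] [252.99132321 193.23210412] [ 0.47392397 -0.30052632  0.045     ]
0.69 [223.5, 164.2, 333.4, 212.5]
3.9167 [ 0.46732438 -0.2914177   0.13487944] [-5.60352253e-01  3.04086059e-01  1.84995930e+00  7.92397137e-05
  9.86822951e-01 -1.87104955e+00]
```

View pics/w2.png

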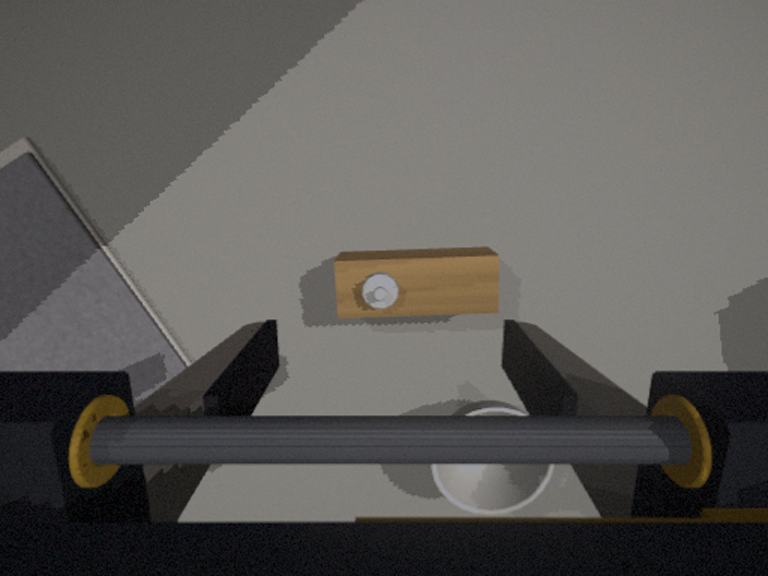

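```bash
python3 -m pendant '[[0.33,-0.43,-2,0,0,0],[0.33,-0.43,-2,0,0,0],[0,0,-2,0,0,0],[0,0,-1.5,0,0,0],[0,0,-1,0,0,0],[0,0,-0.5,0,0,0],[0,0,0,0,0,0],[0,0,0,0,0,0]]' 100
python3 - <<'E'
from h import *
o=bot.observe();print(o["t"],o["tool_pos"],o["ft_force"],o["opening"])
c=bot.get_calibration("wrist");im=bot.grab_frame("wrist");print(proj(c,[o["tool_pos"],[.474,-.3005,.045]]))
for r in bot.cut_out("rivet_head","wrist")[:2]: m=np.argwhere(r["pixels"]);u=m.mean(0)[::-1];print(r["confidence"],r["rect"],u,onz(c,u,.045))
save(im,"pics/w3.png",3,(130,150,390,280))
E
```

```text
t: 4.73
tool_pos: [0.4737, -0.301, 0.0446]
ee_rot: [0.092, 0.701, -0.092, 0.701]
ft_force: [1.0, -0.5, 0.5]
opening: 0.0553
4.7333 [ 0.47365435 -0.30104933  0.04457807] [ 0.95897262 -0.51604496  0.4617841 ] 0.05533925071143311
[[260.33755244 214.84890799]
 [261.25060646 215.32039439]]
0.73 [246.3, 197.4, 279.2, 233.2] [260.9587405  214.29098806] [ 0.47323667 -0.30050131  0.045     ]
```

View pics/w3.png

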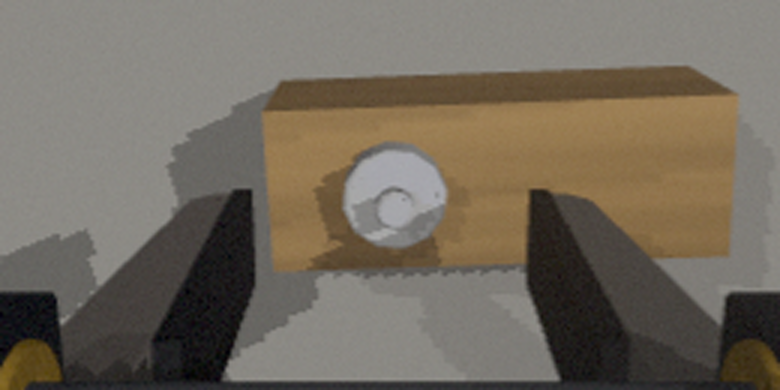

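```bash
python3 -m pendant '[[0,0,-0.15,0,0,0],[0,0,0,0,0,0],[0,0,0,0,0,0]]'; python3 - <<'E'
from h import *
from scipy.spatial.transform import Rotation as Ro
o=bot.observe();c=bot.get_calibration("wrist");M=Ro.from_quat(o["ee_rot"]).as_matrix()
print(o["t"],o["tool_pos"],o["opening"])
for h in (0,-.01,-.02,-.03,-.04):
  for z in (-.01,0,.01):
    p=proj(c,np.array(o["tool_pos"])+M@np.array([h,-o["opening"]/2,z]));print(h,z,((p-[130,150])*3).round(0))
E
```

```text
t: 5.08
tool_pos: [0.4733, -0.301, 0.0427]
ee_rot: [0.092, 0.701, -0.092, 0.701]
ft_force: [-0.1, 0.3, 0.2]
opening: 0.0558
5.0833 [ 0.47332071 -0.30101113  0.04274259] 0.05581254219274406
0 -0.01 [[267. 152.]]
0 0 [[268. 195.]]
0 0.01 [[269. 236.]]
-0.01 -0.01 [[260. 165.]]
-0.01 0 [[262. 210.]]
-0.01 0.01 [[263. 253.]]
-0.02 -0.01 [[253. 180.]]
-0.02 0 [[255. 226.]]
-0.02 0.01 [[257. 272.]]
-0.03 -0.01 [[245. 196.]]
-0.03 0 [[247. 245.]]
-0.03 0.01 [[249. 293.]]
-0.04 -0.01 [[237. 215.]]
-0.04 0 [[239. 266.]]
-0.04 0.01 [[241. 316.]]
```

```bash
python3 -m pendant '[[0.05,0.05,-0.2,0,0,0],[0,0,-0.2,0,0,0],[0,0,0,0,0,0]]' 100 15; python3 -m pendant '[[0,0,0,0,0,0],[0,0,0,0,0,0],[0,0,0,0,0,0],[0,0,0,0,0,0],[0,0,0,0,0,0],[0,0,0,0,0,0]]' 200
python3 - <<'E'
from h import *
o=bot.observe();print(o["t"],o["tool_pos"],o["ft_force"],o["opening"])
im=bot.grab_frame("wrist");save(im,"pics/w4.png",3,(130,150,390,280))
E
```

```text
t: 5.33
tool_pos: [0.4735, -0.3002, 0.038]
ee_rot: [0.092, 0.701, -0.092, 0.701]
ft_force: [-0.6, 0.8, -0.8]
opening: 0.0561
t: 5.83
tool_pos: [0.4737, -0.3004, 0.0384]
ee_rot: [0.092, 0.701, -0.092, 0.701]
ft_force: [0.7, -0.4, -0.3]
opening: 0.0202
5.8333 [ 0.47366351 -0.30042726  0.03840429] [ 0.72135847 -0.3992254  -0.32557724] 0.020210792402955133
```

View pics/w4.png

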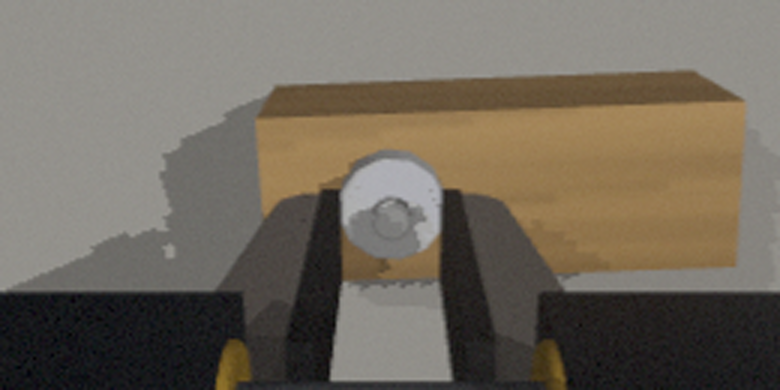

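```bash
python3 -m pendant '[[0,0,0,0,0,0],[0,0,0,0,0,0],[0,0,-0.7,0,0,0],[0,0,-0.8,0,0,0],[0,0,0,0,0,0],[0,0,0,0,0,0]]' 144; python3 -m pendant '[[0,0,-0.3,0,0,0],[0,0,-0.2,0,0,0],[0,0,0,0,0,0],[0,0,0,0,0,0]]' 
python3 - <<'E'
from h import *
o=bot.observe();print(o["t"],o["tool_pos"],o["ft_force"],o["opening"])
im=bot.grab_frame("wrist");save(im,"pics/w5.png",3,(130,150,390,280))
E
```

```text
t: 6.38
tool_pos: [0.473, -0.3, 0.0225]
ee_rot: [0.093, 0.702, -0.092, 0.7]
ft_force: [1.2, 0.3, -0.3]
opening: 0.0399
t: 6.72
tool_pos: [0.4736, -0.3004, 0.0183]
ee_rot: [0.092, 0.701, -0.092, 0.701]
ft_force: [0.4, 0.5, -1.0]
opening: 0.0405
6.7167 [ 0.47362062 -0.30037542  0.01830206] [ 0.42282536  0.47426056 -0.97269955] 0.04053737745860589
```

View pics/w5.png

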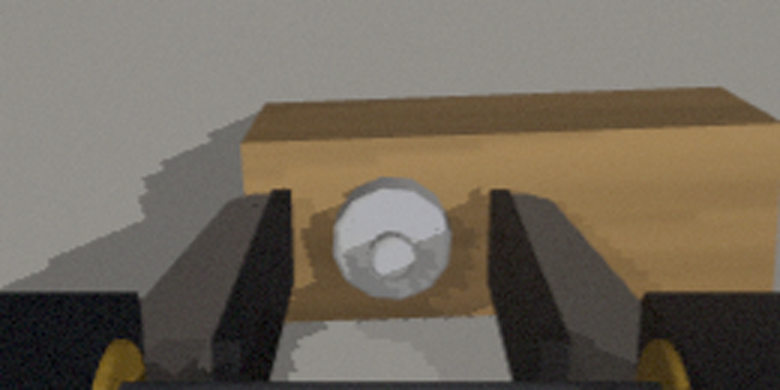

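```bash
python3 -m pendant '[[0,0,-0.2,0,0,0],[0,0,-0.2,0,0,0],[0,0,0,0,0,0]]'; python3 -m pendant '[[0,0,-0.1,0,0,0],[0,0,0,0,0,0]]'; python3 -m pendant '[[0,0,-0.1,0,0,0],[0,0,0,0,0,0]]'
```

```text
t: 7.02
tool_pos: [0.474, -0.3006, 0.0157]
ee_rot: [0.092, 0.701, -0.092, 0.701]
ft_force: [-4.0, 2.3, 16.5]
opening: 0.04
t: 7.18
tool_pos: [0.474, -0.3006, 0.0156]
ee_rot: [0.092, 0.701, -0.092, 0.701]
ft_force: [-7.0, 4.3, 28.6]
opening: 0.0399
t: 7.35
tool_pos: [0.4741, -0.3006, 0.0156]
ee_rot: [0.092, 0.701, -0.092, 0.701]
ft_force: [-9.5, 7.0, 40.0]
opening: 0.0399
```

```bash
python3 -m pendant '[[0,0,0.5,0,0,0],[0,0,0,0,0,0],[0,0,0,0,0,0]]' 144 15; python3 -m pendant '[[0,0,0,0,0,0],[0,0,0,0,0,0],[0,0,0,0,0,0],[0,0,0,0,0,0],[0,0,0,0,0,0]]' 255 15
```

```text
t: 7.6
tool_pos: [0.4739, -0.3005, 0.0175]
ee_rot: [0.092, 0.701, -0.092, 0.701]
ft_force: [0.4, -1.1, 0.2]
opening: 0.04
t: 8.02
tool_pos: [0.4735, -0.3003, 0.0171]
ee_rot: [0.092, 0.701, -0.092, 0.701]
ft_force: [-0.5, 0.2, 0.9]
opening: 0.0228
```

```bash
python3 -m pendant '[[0,0,0,0,0,0],[0,0,0.5,0,0,0],[0,0,1,0,0,0],[0,0,2,0,0,0],[0,0,3,0,0,0],[0,0,3,0,0,0],[0,0,0.5,0,0,0],[0,0,0,0,0,0]]' 255 20
python3 - <<'E'
from h import *
o=bot.observe();print(o["t"],o["tool_pos"],o["ft_force"],o["opening"])
im=bot.grab_frame("wrist");save(im,"pics/w6.png",3,(130,150,390,280))
for r in bot.cut_out("rivet_head","wrist")[:2]: print(r["confidence"],r["rect"])
E
```

```text
t: 8.68
tool_pos: [0.4753, -0.3014, 0.1205]
ee_rot: [0.091, 0.699, -0.093, 0.703]
ft_force: [-0.6, 0.0, -0.3]
opening: 0.0228
8.6833 [ 0.47527615 -0.3014281   0.1204625 ] [-0.59095682  0.02610527 -0.30645897] 0.022805748311980577
0.65 [241.0, 211.0, 281.0, 249.7]
```

View pics/w6.png

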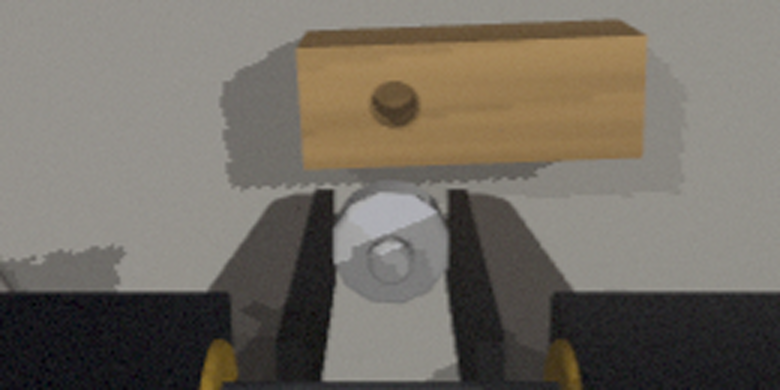

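```bash
python3 -m pendant '[[0,0,0,0,0,0],[0,0,0,0,0,0],[0,0,0,0,0,0]]'; python3 - <<'E'
from h import *
o=bot.observe();c=bot.get_calibration("wrist");im=bot.grab_frame("wrist");np.save("pics/ref.npy",im)
print(o["t"],o["tool_pos"])
s=cv2.GaussianBlur(im,(3,3),0).astype(float).sum(2)[170:200,248:276]; m=s<np.median(s)-60
yy,xx=np.nonzero(m);print(xx.mean()+248,yy.mean()+170,xx.min()+248,xx.max()+248,yy.min()+170,yy.max()+170,m.sum())
print(proj(c,[.474,-.3005,.036]))
E
python3 -m pendant '[[0.75,3.6,0.5,0,0,0],[0.75,3.6,0.5,0,0,0],[0.75,3.6,0.5,0,0,0],[0.75,3.6,0.5,0,0,0],[0.75,3.6,0.5,0,0,0],[0.75,3.6,0.5,0,0,0],[0.75,3.6,0.4,0,0,0],[0.75,3.6,0.4,0,0,0]]' && python3 -m pendant '[[0.75,3.6,0,0,0,0],[0.75,3.6,0,0,0,0],[0.75,3.6,0,0,0,0],[0.75,3.52,0,0,0,0],[0,0,0,0,0,0],[0,0,0,0,0,0],[0,0,0,0,0,0],[0,0,0,0,0,0]]'
python3 - <<'E'
from h import *
o=bot.observe();c=bot.get_calibration("wrist");im=bot.grab_frame("wrist");np.save("pics/w7.npy",im)
print(o["t"],o["tool_pos"],o["opening"]);print(proj(c,[.5643,.1307,.074]))
save(im,"pics/w7.png",3,(130,150,390,280))
E
```

```text
t: 9.03
tool_pos: [0.4729, -0.2999, 0.1162]
ee_rot: [0.093, 0.702, -0.092, 0.7]
ft_force: [0.3, -0.1, 0.1]
opening: 0.023
9.0333 [ 0.47294465 -0.29994783  0.11619449]
260.1756097560976 189.02926829268293 252 268 182 196 205
[[259.8940085  188.31077221]]
t: 9.75
tool_pos: [0.5336, -0.0106, 0.1553]
ee_rot: [0.092, 0.701, -0.092, 0.701]
ft_force: [-0.2, -0.5, -0.6]
opening: 0.0231
t: 10.42
tool_pos: [0.5631, 0.1296, 0.155]
ee_rot: [0.092, 0.701, -0.093, 0.701]
ft_force: [-1.3, -0.1, -0.2]
opening: 0.0226
10.4167 [0.56314554 0.12956051 0.15497285] 0.02263976736123916
[[261.74526482 187.69786284]]
```

View pics/w7.png

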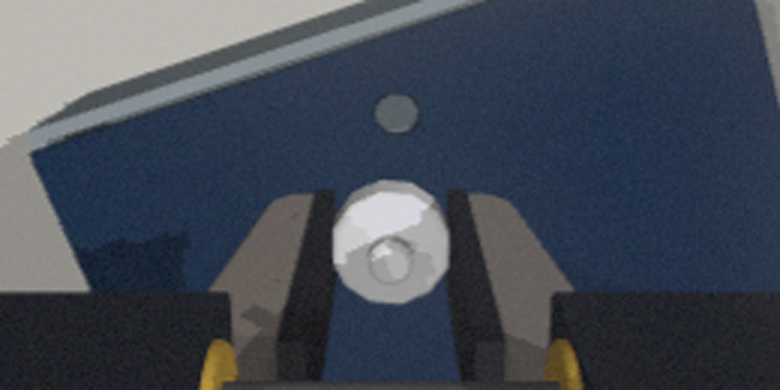

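```bash
python3 - <<'E'
from h import *
from scipy.spatial.transform import Rotation as Ro
L=[]
for i in range(8):
    o=bot.observe();c=bot.get_calibration("wrist");im=bot.grab_frame("wrist")
    x0,y0=250,176
    s=cv2.GaussianBlur(im,(3,3),0).astype(float).sum(2)[y0:200-1,x0:275]; 
    m=(s>np.median(s)+45); n,lab,st,ce=cv2.connectedComponentsWithStats(m.astype(np.uint8))
    k=1+np.argmin(np.linalg.norm(ce[1:]-[12,12],axis=1)); u=ce[k]+[x0,y0]
    M=Ro.from_quat(o["ee_rot"]).as_matrix()
    p=onz(c,u,.074); d=M.T@(p-o["tool_pos"]); L.append(np.r_[o["tool_pos"],u,p[:2],d]); print(st[k][4],(L[-1]*1).round(4),o["ee_rot"].round(4) if hasattr(o["ee_rot"],'round') else np.round(o["ee_rot"],4))
print(np.mean(L,0).round(4))
E
```

```text
138 [5.633000e-01 1.294000e-01 1.551000e-01 2.616667e+02 1.872391e+02
 5.640000e-01 1.306000e-01 8.110000e-02 1.400000e-03 5.000000e-04] [ 0.0926  0.7012 -0.0929  0.7008]
141 [5.634000e-01 1.295000e-01 1.553000e-01 2.617376e+02 1.870355e+02
 5.641000e-01 1.307000e-01 8.130000e-02 1.400000e-03 3.000000e-04] [ 0.0927  0.7011 -0.093   0.7009]
138 [5.635000e-01 1.296000e-01 1.554000e-01 2.615725e+02 1.868478e+02
 5.640000e-01 1.307000e-01 8.140000e-02 1.300000e-03 1.000000e-04] [ 0.0928  0.701  -0.0929  0.7009]
137 [5.636000e-01 1.297000e-01 1.554000e-01 2.613869e+02 1.868175e+02
 5.640000e-01 1.307000e-01 8.140000e-02 1.100000e-03 2.000000e-04] [ 0.0928  0.701  -0.0929  0.701 ]
134 [5.637000e-01 1.299000e-01 1.555000e-01 2.611418e+02 1.867313e+02
 5.639000e-01 1.307000e-01 8.150000e-02 9.000000e-04 1.000000e-04] [ 0.0927  0.701  -0.0928  0.701 ]
135 [5.637000e-01 1.301000e-01 1.555000e-01 2.610222e+02 1.867556e+02
 5.640000e-01 1.308000e-01 8.150000e-02 8.000000e-04 1.000000e-04] [ 0.0927  0.701  -0.0927  0.701 ]
136 [5.637000e-01 1.302000e-01 1.555000e-01 2.607868e+02 1.868162e+02
 5.640000e-01 1.307000e-01 8.150000e-02 6.000000e-04 1.000000e-04] [ 0.0926  0.701  -0.0926  0.7011]
135 [5.637000e-01 1.304000e-01 1.555000e-01 2.605926e+02 1.869037e+02
 5.640000e-01 1.307000e-01 8.150000e-02 4.000000e-04 2.000000e-04] [ 0.0925  0.701  -0.0925  0.7011]
[5.636000e-01 1.298000e-01 1.554000e-01 2.612384e+02 1.868933e+02
 5.640000e-01 1.307000e-01 8.140000e-02 1.000000e-03 2.000000e-04]
```

```bash
python3 -m pendant '[[0.03,0,-2,0,0,0],[0,0,-2.5,0,0,0],[0,0,-2,0,0,0],[0,0,-1,0,0,0],[0,0,-0.3,0,0,0],[0,0,0,0,0,0],[0,0,0,0,0,0],[0,0,0,0,0,0]]'; python3 -m pendant '[[0,0,-0.4,0,0,0],[0,0,-0.4,0,0,0],[0,0,0,0,0,0],[0,0,0,0,0,0]]';  python3 -m pendant '[[0,0,-0.3,0,0,0],[0,0,-0.3,0,0,0],[0,0,0,0,0,0],[0,0,0,0,0,0]]'
```

```text
t: 11.53
tool_pos: [0.5649, 0.131, 0.0786]
ee_rot: [0.093, 0.7, -0.092, 0.702]
ft_force: [0.5, -0.5, 0.6]
opening: 0.0227
t: 11.87
tool_pos: [0.5637, 0.1308, 0.0692]
ee_rot: [0.092, 0.701, -0.092, 0.701]
ft_force: [-1.2, 1.3, 0.5]
opening: 0.0225
t: 12.2
tool_pos: [0.5637, 0.1308, 0.0631]
ee_rot: [0.092, 0.701, -0.092, 0.701]
ft_force: [-1.4, 0.5, 0.1]
opening: 0.0227
```

```bash
python3 -m pendant '[[0,0,-0.3,0,0,0],[0,0,-0.3,0,0,0],[0,0,0,0,0,0],[0,0,0,0,0,0]]'; python3 -m pendant '[[0,0,-0.2,0,0,0],[0,0,0,0,0,0],[0,0,0,0,0,0],[0,0,0,0,0,0]]'; python3 -m pendant '[[0,0,-0.15,0,0,0],[0,0,0,0,0,0],[0,0,0,0,0,0],[0,0,0,0,0,0]]'
python3 - <<'E'
from h import *
f=[]
for i in range(3): im=bot.grab_frame("wrist");o=bot.observe();f.append(o["ft_force"])
print(np.mean(f,0),o["tool_pos"]);save(im,"pics/w8.png",3,(130,150,390,280))
E
```

```text
t: 12.53
tool_pos: [0.5636, 0.1308, 0.0571]
ee_rot: [0.092, 0.701, -0.092, 0.701]
ft_force: [-1.7, 1.6, 0.4]
opening: 0.0223
t: 12.87
tool_pos: [0.5637, 0.1308, 0.0553]
ee_rot: [0.092, 0.701, -0.092, 0.701]
ft_force: [-2.7, 2.4, 0.5]
opening: 0.0231
t: 13.2
tool_pos: [0.5638, 0.1309, 0.0539]
ee_rot: [0.092, 0.701, -0.092, 0.701]
ft_force: [-4.1, 1.6, 2.2]
opening: 0.0226
[-4.28916681  2.70481808  2.35745972] [0.56377684 0.13087199 0.05390274]
```

View pics/w8.png

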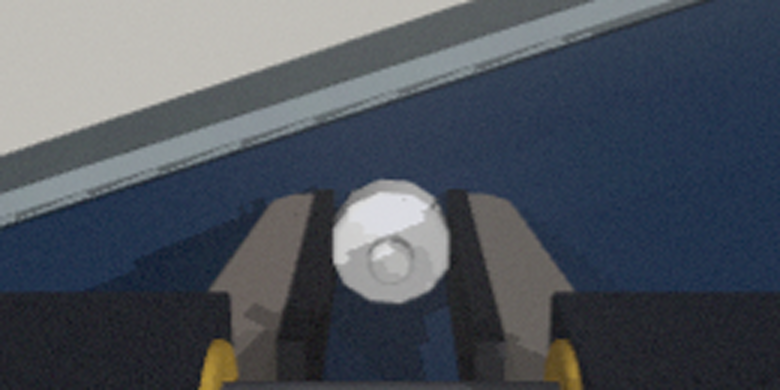

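```bash
python3 -m pendant '[[-0.04,0.03,0,0,0,0],[0,0,0,0,0,0],[0,0,-0.1,0,0,0],[0,0,0,0,0,0],[0,0,0,0,0,0],[0,0,0,0,0,0]]'; python3 -m pendant '[[0,0,0,0,0,0],[0,0,0,0,0,0],[0,0,0,0,0,0],[0,0,0,0,0,0]]' 160
```

```text
t: 13.85
tool_pos: [0.5636, 0.131, 0.0529]
ee_rot: [0.092, 0.701, -0.092, 0.701]
ft_force: [-4.0, 1.6, 3.1]
opening: 0.0225
t: 14.18
tool_pos: [0.5644, 0.131, 0.0531]
ee_rot: [0.092, 0.701, -0.092, 0.702]
ft_force: [0.4, -1.9, 2.1]
opening: 0.0342
```

```bash
python3 -m pendant '[[0,0,0.3,0,0,0],[0,0,0,0,0,0],[0,0,1,0,0,0],[0,0,2,0,0,0],[0,0,2,0,0,0],[0,0,0,0,0,0],[0,0,0,0,0,0],[0,0,0,0,0,0]]' 144; python3 -m pendant '[[0,0,0,0,0,0],[0,0,0,0,0,0],[0,0,0,0,0,0],[0,0,0,0,0,0],[0,0,0,0,0,0],[0,0,0,0,0,0]]' 0
python3 - <<'E'
from h import *
bot.grab_frame("wrist");o=bot.observe();c=bot.get_calibration("wrist");im=bot.grab_frame("wrist")
sc=bot.grab_frame("scene")
for r in bot.cut_out("rivet_head","wrist")[:3]: m=np.argwhere(r["pixels"]);u=m.mean(0)[::-1];print(r["confidence"],r["rect"],u,onz(c,u,.083))
print(o["t"],o["tool_pos"],o["ft_force"])
a=cv2.resize(im[140:270,170:340],None,fx=4,fy=4)[:,:400+280]
b=cv2.resize(sc[140:200,240:340],None,fx=6.8,fy=5)[:300]
cv2.imwrite("pics/w9.png",np.vstack([cv2.resize(a,(600,400)),cv2.resize(sc[145:205,245:345],(600,360),interpolation=cv2.INTER_CUBIC)])[:600,:,::-1])
E
```

```text
t: 14.85
tool_pos: [0.5633, 0.1311, 0.1057]
ee_rot: [0.092, 0.701, -0.092, 0.701]
ft_force: [-0.0, 1.0, -1.1]
opening: 0.0399
t: 15.35
tool_pos: [0.5635, 0.1311, 0.1057]
ee_rot: [0.092, 0.701, -0.092, 0.701]
ft_force: [-0.6, 0.2, 0.8]
opening: 0.0777
0.6 [246.8, 190.4, 277.5, 220.4] [259.52190722 205.36726804] [0.56367016 0.13044825 0.083     ]
0.15 [256.8, 203.0, 267.7, 218.0] [259.98130841 209.28037383] [0.56675599 0.12997981 0.083     ]
15.4 [0.56352838 0.13108311 0.1057458 ] [-0.12678205  0.3638474   0.39340496]
```

View pics/w9.png

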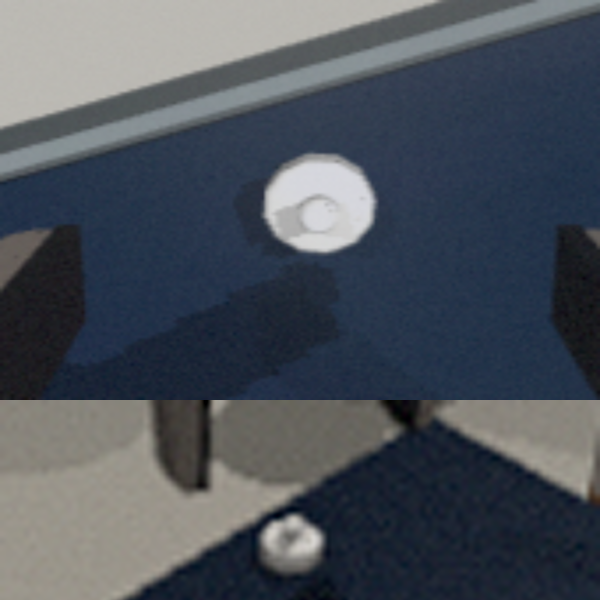

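```bash
python3 -m pendant '[[0,0,-0.5,0,0,0],[0,0,-1,0,0,0],[0,0,-1,0,0,0],[0,0,-0.5,0,0,0],[0,0,0,0,0,0],[0,0,0,0,0,0],[0,0,0,0,0,0],[0,0,0,0,0,0]]' 255 20; python3 -m pendant '[[0,0,-0.1,0,0,0],[0,0,-0.1,0,0,0],[0,0,-0.1,0,0,0],[0,0,0,0,0,0],[0,0,0,0,0,0]]' ;  python3 -m pendant '[[0,0,-0.1,0,0,0],[0,0,-0.1,0,0,0],[0,0,0,0,0,0],[0,0,0,0,0,0]]'; python3 -m pendant '[[0,0,-0.1,0,0,0],[0,0,-0.1,0,0,0],[0,0,0,0,0,0],[0,0,0,0,0,0]]'
```

```text
t: 16.22
tool_pos: [0.5639, 0.1312, 0.0762]
ee_rot: [0.092, 0.701, -0.092, 0.701]
ft_force: [0.4, 0.4, 0.1]
opening: 0.0405
t: 16.63
tool_pos: [0.5635, 0.1311, 0.0729]
ee_rot: [0.092, 0.701, -0.092, 0.701]
ft_force: [-0.3, 0.2, 0.1]
opening: 0.0069
t: 16.97
tool_pos: [0.5635, 0.1311, 0.0708]
ee_rot: [0.092, 0.701, -0.092, 0.701]
ft_force: [-0.7, -0.2, -0.2]
opening: 0.0005
t: 17.3
tool_pos: [0.5635, 0.1311, 0.0689]
ee_rot: [0.092, 0.701, -0.092, 0.701]
ft_force: [-0.9, -0.4, 2.4]
opening: 0.0002
```

```bash
for i in 1 ; do python3 -m pendant '[[0,0,-0.1,0,0,0],[0,0,-0.05,0,0,0],[0,0,0,0,0,0],[0,0,0,0,0,0]]'; done; python3 -m pendant '[[0,0,-0.1,0,0,0],[0,0,-0.05,0,0,0],[0,0,0,0,0,0],[0,0,0,0,0,0]]'; python3 -m pendant '[[0,0,-0.1,0,0,0],[0,0,0,0,0,0],[0,0,0,0,0,0]]'; python3 -m pendant '[[0,0,-0.1,0,0,0],[0,0,0,0,0,0],[0,0,0,0,0,0]]'
```

```text
t: 17.63
tool_pos: [0.5634, 0.1311, 0.0674]
ee_rot: [0.092, 0.701, -0.092, 0.701]
ft_force: [-2.7, -0.7, 3.5]
opening: 0.0001
t: 17.97
tool_pos: [0.5634, 0.1311, 0.0659]
ee_rot: [0.092, 0.701, -0.092, 0.701]
ft_force: [-2.5, 0.0, 6.1]
opening: 0.0005
t: 18.22
tool_pos: [0.5633, 0.1311, 0.065]
ee_rot: [0.092, 0.701, -0.092, 0.701]
ft_force: [-3.9, -0.6, 6.3]
opening: 0.0004
t: 18.47
tool_pos: [0.5632, 0.1311, 0.064]
ee_rot: [0.092, 0.701, -0.092, 0.701]
ft_force: [-3.6, -0.9, 7.0]
opening: 0.0004
```

```bash
python3 -m pendant '[[0,0,-0.1,0,0,0],[0,0,0,0,0,0],[0,0,0,0,0,0]]'; python3 -m pendant '[[0,0,-0.05,0,0,0],[0,0,0,0,0,0],[0,0,0,0,0,0]]';python3 -m pendant '[[0,0,-0.05,0,0,0],[0,0,0,0,0,0],[0,0,0,0,0,0]]';python3 -m pendant '[[0,0,-0.05,0,0,0],[0,0,0,0,0,0],[0,0,0,0,0,0]]'
```

```text
t: 18.72
tool_pos: [0.5632, 0.1311, 0.0631]
ee_rot: [0.092, 0.701, -0.092, 0.701]
ft_force: [-4.6, -0.3, 8.5]
opening: 0.0005
t: 18.97
tool_pos: [0.5632, 0.1311, 0.0626]
ee_rot: [0.092, 0.701, -0.092, 0.701]
ft_force: [-3.4, 0.3, 7.9]
opening: 0.0005
t: 19.22
tool_pos: [0.5633, 0.1311, 0.0622]
ee_rot: [0.092, 0.701, -0.092, 0.701]
ft_force: [-3.8, -0.9, 7.6]
opening: 0.0001
t: 19.47
tool_pos: [0.5633, 0.1311, 0.0617]
ee_rot: [0.092, 0.701, -0.092, 0.701]
ft_force: [-4.0, -1.3, 9.3]
opening: 0.0003
```

```bash
python3 -m pendant '[[0,0,-0.05,0,0,0],[0,0,-0.05,0,0,0],[0,0,0,0,0,0],[0,0,0,0,0,0]]'; python3 -m pendant '[[0,0,-0.05,0,0,0],[0,0,-0.05,0,0,0],[0,0,0,0,0,0],[0,0,0,0,0,0]]'; python3 -m pendant '[[0,0,-0.05,0,0,0],[0,0,0,0,0,0],[0,0,0,0,0,0]]';python3 -m pendant '[[0,0,-0.05,0,0,0],[0,0,0,0,0,0],[0,0,0,0,0,0]]'
```

```text
t: 19.8
tool_pos: [0.5633, 0.1311, 0.0607]
ee_rot: [0.092, 0.701, -0.092, 0.701]
ft_force: [-4.1, 0.1, 8.3]
opening: 0.0004
t: 20.13
tool_pos: [0.5633, 0.1311, 0.0597]
ee_rot: [0.092, 0.701, -0.092, 0.701]
ft_force: [-4.9, -0.5, 8.6]
opening: 0.0006
t: 20.38
tool_pos: [0.5633, 0.1311, 0.0592]
ee_rot: [0.092, 0.701, -0.092, 0.701]
ft_force: [-4.6, -0.5, 8.7]
opening: 0.0004
t: 20.63
tool_pos: [0.5633, 0.1311, 0.0587]
ee_rot: [0.092, 0.701, -0.092, 0.701]
ft_force: [-4.2, -0.9, 9.4]
opening: 0.0004
```

```bash
python3 -m pendant '[[0,0,-0.05,0,0,0],[0,0,0,0,0,0],[0,0,0,0,0,0]]'; python3 -m pendant '[[0,0,-0.05,0,0,0],[0,0,0,0,0,0],[0,0,0,0,0,0]]';python3 -m pendant '[[0,0,-0.05,0,0,0],[0,0,0,0,0,0],[0,0,0,0,0,0]]'
```

```text
t: 20.88
tool_pos: [0.5633, 0.1311, 0.0582]
ee_rot: [0.092, 0.701, -0.092, 0.701]
ft_force: [-3.8, 0.0, 7.8]
opening: 0.0003
t: 21.13
tool_pos: [0.5634, 0.1311, 0.0577]
ee_rot: [0.092, 0.701, -0.092, 0.701]
ft_force: [-3.3, -0.3, 8.9]
opening: 0.0004
t: 21.38
tool_pos: [0.5634, 0.1311, 0.0572]
ee_rot: [0.092, 0.701, -0.092, 0.701]
ft_force: [-3.9, -0.8, 8.0]
opening: 0.0007
```

```bash
python3 -m pendant '[[0,0,-0.04,0,0,0],[0,0,0,0,0,0],[0,0,0,0,0,0]]'
```

```text
t: 21.63
tool_pos: [0.5634, 0.1311, 0.057]
ee_rot: [0.092, 0.701, -0.092, 0.701]
ft_force: [-5.1, -0.8, 11.3]
opening: 0.0007
```

```bash
python3 -m pendant '[[0,0,-0.03,0,0,0],[0,0,0,0,0,0],[0,0,0,0,0,0]]'
```

```text
t: 21.88
tool_pos: [0.5634, 0.1311, 0.0568]
ee_rot: [0.092, 0.701, -0.092, 0.701]
ft_force: [-5.0, -0.4, 12.0]
opening: 0.0006
```

```bash
python3 -m pendant '[[0,0,-0.03,0,0,0],[0,0,0,0,0,0],[0,0,0,0,0,0]]'
```

```text
t: 22.13
tool_pos: [0.5634, 0.1311, 0.0567]
ee_rot: [0.092, 0.701, -0.092, 0.701]
ft_force: [-6.1, -1.2, 15.2]
opening: 0.0002
```

```bash
python3 -m pendant '[[0,0,0.3,0,0,0],[0,0,0.5,0,0,0],[0,0,1,0,0,0],[0,0,2,0,0,0],[0,0,2,0,0,0],[0,0,0,0,0,0],[0,0,0,0,0,0],[0,0,0,0,0,0]]'; python3 -m pendant '[[0,0,0,0,0,0],[0,0,0,0,0,0],[0,0,0,0,0,0],[0,0,0,0,0,0],[0,0,0,0,0,0],[0,0,0,0,0,0]]' 60
python3 - <<'E'
from h import *
bot.grab_frame("wrist");o=bot.observe();c=bot.get_calibration("wrist");im=bot.grab_frame("wrist")
sc=bot.grab_frame("scene")
for r in bot.cut_out("rivet_head","wrist")[:1]: m=np.argwhere(r["pixels"]);u=m.mean(0)[::-1];print(r["confidence"],r["rect"],u,onz(c,u,.083))
print(o["t"],o["tool_pos"],o["ft_force"])
for n in ("bowl","mug","tin"): print(n,[np.round(r["rect"]) for r in bot.cut_out(n,"scene")[:1]])
a=im[130:260,160:355]
cv2.imwrite("pics/w10.png",np.vstack([cv2.resize(a,(600,400),interpolation=cv2.INTER_CUBIC),cv2.resize(sc[157:190,270:370],(600,198),interpolation=cv2.INTER_CUBIC)])[:600,:,::-1])
E
```

```text
t: 22.8
tool_pos: [0.5633, 0.131, 0.1135]
ee_rot: [0.092, 0.701, -0.092, 0.701]
ft_force: [-0.8, 0.7, 0.2]
opening: 0.0008
t: 23.3
tool_pos: [0.5635, 0.1311, 0.1137]
ee_rot: [0.092, 0.701, -0.092, 0.701]
ft_force: [-0.4, -0.1, -0.3]
opening: 0.0384
0.81 [245.0, 186.5, 273.5, 217.2] [259.21408451 202.32394366] [0.56360727 0.13021076 0.083     ]
23.35 [0.56352609 0.13108472 0.11375674] [-0.48012931 -0.7589031  -0.25120954]
bowl [array([139., 260., 186., 304.])]
mug [array([291., 109., 335., 144.])]
tin [array([343., 124., 373., 170.])]
```

View pics/w10.png

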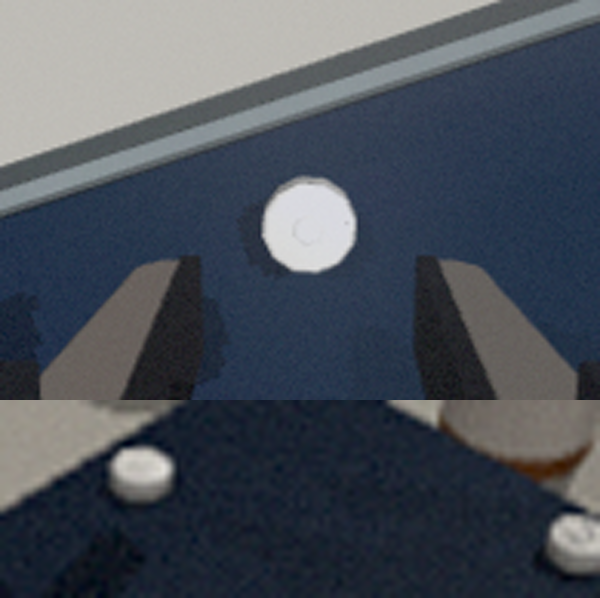

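The pin is flush: its outline now lies level in the head at about (308,230). The rivet looks just like the set one, seated flat on the panel, and nothing touches it.

```bash
python3 -c "
from workcell import bot
print(bot.hand_in())"
```

```text
the job is handed in; nothing more can be done
None
```

I took the push rivet from its holder, seated it in the panel's empty hole with the pin up, pressed the pin flush with the closed fingertips, backed off, and handed in at about 23 s of the 51 s allowed. No verdict was reported.

- **Seating:** the wrist and scene pictures after release showed the head flat on the panel with the pin still up. The head measured about 0.6 mm from the hole's estimated centre.
- **Pin:** it slid at about 8–9 N, then met a hard stop. The highest upward force read while pressing was about 15 N, about 16.5 N in all with the sideways part, under the 22 N limit. The last pictures show the pin level with the head and the rivet looking like the ones already set.
- **End state:** the fingers are open, the TCP is about 40 mm above where it first met the pin, and no contact force shows. The scene-camera boxes for bowl, mug and jar lie within about 3 pixels of where they started.

**What disagreed:**
- **Finger length:** the fingertips met things about 20 mm above the stated TCP. My first closing passed over the rivet head, so I found the right height by touching the holder.
- **Holder contact:** that touch reached about 40 N upward, about 42 N in all, on the fingertips against the fixed holder. The 40 N limit is stated for the arm and the gripper's body, so I do not expect it to count, but I could not check this.
- **Side load:** I saw about 4–6 N of sideways force while seating and pressing. It was gone after letting go.

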